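# Index the inspection turntable to its next hole

## Robot

A 7-joint arm with a two-finger parallel gripper is mounted at the origin on the work surface. World frame = base frame: x ahead of the robot, y to its left, z up, the work surface at z = 0. Lengths are in m, angles in rad, forces in N, time in s.
With the tool pointing down it reaches from about 0.425 to 0.875 m from the base axis. Payload 4.7 kg.
Tool frame: the origin (TCP) lies at the very end of the fingers, on their centre line; the grasp point (between the pads) lies 19 mm behind it; x points along the fingers, y is the direction in which the jaws open and shut, and the axes are right-handed (so a half turn about x gives the same grasp; the last joint's range is limited). The gripper opens to 87 mm and grips with 3 to 60 N. Pads are 19 mm wide; open, the fingers measure 117 mm over their backs; the gripper's body (75 mm by 190 mm) begins 51 mm behind the grasp point.
Start: joints at [1.189, 0.321, -0.07, 1.45, 0.023, 1.371, -0.057], TCP at [0.251, -0.6, 0.223] pointing down, gripper open.
Joint ranges: [-2.86, 2.86], [-0.3, 2.09], [-1.38, 1.24], [0.06, 2.45], [-1.56, 4.7], [0.09, 2.05], [-2.69, 2.69]. Speed limits (rad/s): [2.57, 2.57, 3.14, 3.14, 3.14, 3.14, 3.14].

## Interface

Orientations are given as a rotation vector (axis times angle).
In Python, from bench import ctrl gives the robot as it stands.
- The arm moves only by the tool step_arm, never from a script. Its argument "increments" is one flat list of numbers, 6 for each row, row after row: the shift along the tool's x, y, z in cm, then the turn, a rotation vector about the tool's x, y, z in rad. In form: [tx, ty, tz, ax, ay, az, tx, ty, tz, ax, ay, az, ...]. A call has 1 to 12 rows; each row shifts and turns the commanded pose from where the row before left it, along the tool's axes as they then stand; what a row does not reach is not made up. A row lasts 1/8 s, in which the tool goes at most 62.5 mm and 10.7 degrees, less where a joint would pass 70% of its speed; a pose out of reach is approached as far as the arm can. A call with a gripper value outside its range is refused whole. "fingers" is the opening in per cent of the stroke, from 0 (shut) to 100 (fully open), set as the call begins (left out, the last holds). The fingers move at their own pace and stop on an object; "force" is the grip in N (left out, the last holds). Time passes only in rows, so rows that do not move let the fingers close. It gives the time, the measured TCP pose, the force and the opening at its end, in the units of the state.
- ctrl.get_state(): the state, without advancing time (a new reading comes with each control period).
- ctrl.get_image(name): name is "side" or "top"; returns the picture (400x640x3 uint8, red, green, blue); there is no depth.
- ctrl.camera_params(name): a dict with "vertical_fov" (degrees; the focal length in pixels is half the picture's height over the tangent of half this angle, whatever the lens; pixels are square), "cx", "cy" (the principal point, pixels), "R" (3x3) and "t" (3): a world point X has camera coordinates R X + t. Camera axes: x right, y down, z forward; pixel columns grow to the right and rows downward; lengths in m; the calibration is good to about 2 mm. A picture is of the moment at which its call begins. camera_params takes no time and is no camera call.
- ctrl.close_job(): hands the job in, once; it reports no verdict.
Trained networks look in the newest picture that a camera, given by its name, has taken for a name from the list of things; names that differ only in an ending like _2 or _b are one class to them, and where a whole thing is asked for, a point or a joint stands for the part that bears it (a point fixed in the world has none). Each returns a list of dicts, best first, with "score" (0 to 1); they miss things now and then, are a little off and sometimes report something else, mostly with a low value. They report only what shows in the picture. A call takes as long as a camera call.
- ctrl.search_frame(camera, name): "xyz" ([x, y, z] in m, in the coordinates of the camera as it stood for that picture, good to about 4 mm: the middle of the surface that is visible of it).
- ctrl.silhouettes(camera, name): "pixels" (400x640 bool, what is visible of it).
- ctrl.spot_point(camera, name): "xyz" ([x, y, z] in m, in the coordinates of the camera as it stood for that picture, good to about 4 mm: a listed point, or the origin of a listed thing).
The state is a dict: "time": time; "joint_positions": joint angles; "qd": joint speeds; "joint_torque": joint torques, N m; "position": TCP position; "tool_rot": TCP orientation; "ft_force": force on the tool from outside, world axes, zero at the start; "torque": the same for the moment, N m; "grip_width": opening from 0.0 (shut) to 1.0 (fully open).
Only numpy, scipy, OpenCV 4.12 (cv2) and the standard library are available. Lean on these libraries where they do the work, as an engineer would, in place of code of your own. Each camera call takes 0.05 s, during which the arm holds its last target.

## Task

Bring the next sensor in front of the inspection camera: with a fingertip press the red indexing plunger in, turn the turntable clockwise (seen from above) and let the plunger spring back up into the very next hole, without running past it. Only press and push: nothing is to be picked up, the sensors stay standing in their nests, and the other things on the bench stay where they are. Finish with the hand clear of everything.

Things in the scene. Friction and masses are not known exactly. Their poses are not given: they have to be found in the camera images.
- plunger_top (a point): Centre of the flat top of the red mushroom plunger, which rides on the turntable 68 mm from its axis and is pressed straight down. The top is round, 46 mm across, 90 mm above the bench when sprung up; the point moves down and round with it. It stands midway between two blue guard cheeks.
- guard (a point): Midpoint between the top edges of the two blue upright guard cheeks, above the plunger, 104 mm above the bench (14 mm over the sprung-up plunger). They are fixed to the turntable, one clockwise and one anticlockwise of the plunger, 8 mm thick, inner faces 56 mm apart, radially from 45 to 91 mm from the axis, ends open. A fingertip between them can press the plunger and push a cheek to turn the table.
- plunger (a joint): How far the plunger is pressed in, m: 0 sprung up, 0.014 fully in. Spring: 3.5 N at first, 8.4 N fully in. Its tooth leaves the hole at 0.006; about 0.010 is a good press. Let go between two holes, it stays in at about 0.006, the tooth rubbing under the ring, and springs up by itself as soon as the tooth comes under a hole.
- turntable (a joint): Angle of the turntable, rad, growing clockwise seen from above: about 0 at the start (tooth in the first hole), 1.047 (60 degrees) at the next hole. Stiff: about 0.15 N m to turn; it stays where it is left. The tooth has 2 mm of play to each side in a hole (0.017 rad).
- table_axis (a point): Point on the vertical axis of the turntable, level with the top of its steel disc (200 mm across, 58 mm above the bench). The point's x axis points to the first hole. Base and ring do not move. A black inspection camera, top 124 mm above the bench, stands on the base 172 mm from the axis, 120 degrees anticlockwise of the first hole.
- tooth (a point): Top of the plunger's red locking tooth, 120 mm from the axis, in line with the axis and the plunger; 8 mm wide. Sprung up it is flush with the top of the ring, 56 mm above the bench.
- next_hole (a point): Centre of the hole (a radial slot 12 mm wide) that the tooth must go into, at the top of the fixed aluminium index ring round the disc, 120 mm from the axis, 60 degrees clockwise of the hole where the tooth starts. The ring has six holes 60 degrees apart and is 276 mm across outside.
- sensor_a_mid (a point): Middle of a round steel sensor with a green band and black plug, 26 mm across and 46 mm high, standing loose between four brass pins (10 mm high) on the turntable, 70 mm from its axis; bottom 58 mm above the bench. It must ride along upright.
- sensor_b_mid (a point): Middle of a round steel sensor with a blue band and black plug, 26 mm across and 46 mm high, standing loose between four brass pins (10 mm high) on the turntable, 70 mm from its axis; bottom 58 mm above the bench. It must ride along upright.
- sensor_c_mid (a point): Middle of a round steel sensor with a yellow band and black plug, 26 mm across and 46 mm high, standing loose between four brass pins (10 mm high) on the turntable, 70 mm from its axis; bottom 58 mm above the bench. It must ride along upright.
- spare_mid (a point): Middle of a spare sensor with a green band, 26 mm across and 46 mm high, standing on the bench; leave alone.
- connector_mid (a point): Middle of a green connector block 22 x 50 x 22 mm lying on the bench; leave alone.
- mug: Blue mug, 80 mm across, 90 mm high, origin at the centre of its underside; leave alone.
- jar: Amber screw jar with black cap, 52 mm across, 70 mm high, origin at the centre of its underside; leave alone.
- driver: Orange screwdriver lying on the bench, about 200 mm long and 25 mm thick, lying along its x axis; leave alone.

How it is judged:
On the way, in this order (a step that is already met when the one before it is completed fails the run):
1. the plunger is pressed in by the fingers, before the turntable has turned (value of joint plunger above 0.0062 m and contact force between the fingers and anything else above 1 N and value of joint turntable below 0.25 rad), for 0.1 s.
2. the turntable stands at the next hole and the plunger has sprung up into it (value of joint turntable between 1.005 and 1.09 rad and value of joint plunger below 0.002 m), for 0.2 s.
At the end, for the whole second after the job is handed in: The turntable stands at the next hole, 60 degrees (within 2.4) clockwise of its start, the plunger sprung up to within 2 mm, at rest; the three sensors are upright (within 0.2 rad) in their nests, 60 to 80 mm from the axis; the other things are within 30 mm of their start (all of step 2 and horizontal distance between tooth and next_hole below 0.006 m and velocity of joint turntable between -0.03 and 0.03 rad/s and angle between each of sensor_a_mid, sensor_b_mid, sensor_c_mid's own z axis and vertical below 0.2 rad and height (world z) of sensor_a_mid between 0.075 and 0.09 m and horizontal distance between sensor_a_mid and table_axis between 0.06 and 0.08 m and height (world z) of sensor_b_mid between 0.075 and 0.09 m and horizontal distance between sensor_b_mid and table_axis between 0.06 and 0.08 m and height (world z) of sensor_c_mid between 0.075 and 0.09 m and horizontal distance between sensor_c_mid and table_axis between 0.06 and 0.08 m and distance of each of spare_mid, connector_mid, mug, jar, driver from where it was at the start of the episode below 0.03 m); the robot touches nothing.
It fails at once if the turntable is run more than 0.2 rad past the next hole (value of joint turntable above 1.25 rad).
It fails at once if the turntable is turned anticlockwise (value of joint turntable below -0.2 rad).
It fails at once if a sensor on the turntable is lifted or tipped (height (world z) of any of sensor_a_mid, sensor_b_mid, sensor_c_mid above 0.096 m or angle between any of sensor_a_mid, sensor_b_mid, sensor_c_mid's own z axis and vertical above 0.5 rad).
It fails at once if a thing on the bench is lifted or moved (distance of any of spare_mid, connector_mid, mug, jar, driver from where it was at the start of the episode above 0.03 m).
It also fails if it takes over 45 s, if anything falls off the work surface, if the arm or the gripper's body presses on something with over 40 N, if the wrist force passes 120 N, or if a joint passes its speed limit or range.

## Working session

There is one attempt and no reset: what is moved stays moved. The work goes in short steps, Python scripts to look and compute and a tool call to move; the robot and the scene stay as the last step left them, time stands still between calls to the robot, and variables do not carry over. Pictures are saved under pics/ and viewed, and the job is handed in when it is done.

Besides the shell and the picture viewer there is one more tool, called after ">>>" as a command line: name --argument value ..., lists and objects as JSON in quotes. step_arm: Moves the arm, as the interface text tells. Its arguments: {"type":"object","properties":{"increments":{"type":"array","items":{"type":"number"}},"fingers":{"type":"number"},"force":{"type":"number"}},"required":["increments"]}

```bash
mkdir -p pics; ls; cat > h.py <<'E'
from bench import ctrl
import numpy as np, cv2
from scipy.spatial.transform import Rotation as Ro
def pic(n,f):
    im=ctrl.get_image(n); cv2.imwrite('pics/'+f,im[:,:,::-1].copy()); return im
def w(cam,xyz):
    p=ctrl.camera_params(cam); return np.array(p['R']).T@(np.array(xyz)-np.array(p['t']))
def proj(cam,X):
    p=ctrl.camera_params(cam); c=np.array(p['R'])@np.array(X)+np.array(p['t']); f=200/np.tan(np.radians(p['vertical_fov']/2))
    return np.array([p['cx']+f*c[0]/c[2],p['cy']+f*c[1]/c[2]])
def find(cam,name):
    return [(np.round(w(cam,d['xyz']),4).tolist(),round(d['score'],2)) for d in ctrl.spot_point(cam,name)[:3]]
E
python3 - <<'E'
from h import *
np.set_printoptions(precision=4,suppress=True)
pic('side','s0.png');pic('top','t0.png')
for c in('side','top'):
    p=ctrl.camera_params(c);print(c,-np.array(p['R']).T@np.array(p['t']))
    for n in('plunger_top','guard','table_axis','tooth','next_hole'):
        print(c,n,find(c,n))
s=ctrl.get_state();print(s);print(Ro.from_rotvec(s['tool_rot']).as_matrix())
E
```

```text
pics
side [ 0.2606 -0.6489  0.8767]
side plunger_top [([0.4871, 0.0286, 0.0903], 0.64)]
side guard [([0.4857, 0.0303, 0.1031], 0.59)]
side table_axis [([0.5275, 0.0787, 0.0535], 0.83)]
side tooth [([0.449, -0.0114, 0.0558], 0.7)]
side next_hole [([0.4099, 0.1012, 0.0496], 0.71), ([0.6099, -0.4065, 0.0143], 0.58)]
top [0.3619 0.0074 1.4147]
top plunger_top [([0.4834, 0.03, 0.0862], 0.78)]
top guard [([0.4826, 0.0284, 0.0994], 0.58)]
top table_axis [([0.5305, 0.0835, 0.0569], 0.87)]
top tooth [([0.4484, -0.0125, 0.0553], 0.49)]
top next_hole [([0.4155, 0.1031, 0.0543], 0.97), ([0.5715, 0.1331, 0.0839], 0.22)]
{'time': 0.6, 'joint_positions': array([ 1.1891,  0.321 , -0.0701,  1.4505,  0.0226,  1.3708, -0.0569]), 'qd': array([ 0.0012,  0.0017, -0.0027, -0.0007,  0.0011, -0.0015, -0.0002]), 'joint_torque': array([  0.0006, -49.0795,  -0.4026, -31.261 ,  -0.0635,   0.0338,
         0.    ]), 'position': array([ 0.2506, -0.5998,  0.2226]), 'tool_rot': array([ 2.0041,  0.4018, -2.0041]), 'ft_force': array([-0.3819, -0.2631, -0.111 ]), 'torque': array([ 0.0316, -0.0331,  0.043 ]), 'grip_width': 1.006329161514813}
[[ 0.      0.3856 -0.9227]
 [-0.0001 -0.9227 -0.3856]
 [-1.      0.0001  0.    ]]
```

View pics/s0.png

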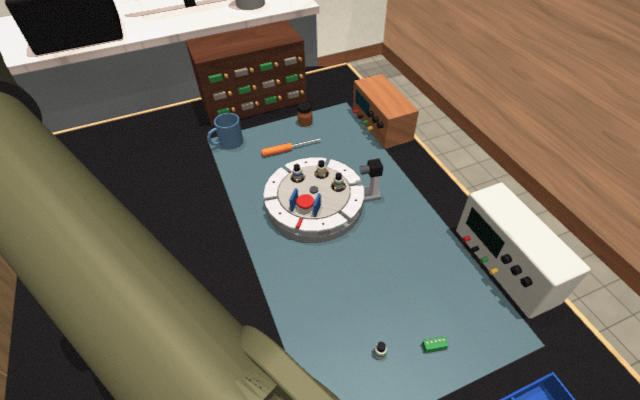

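View pics/t0.png

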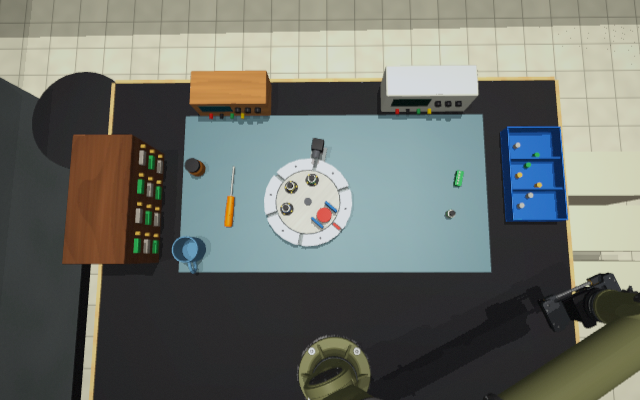

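```bash
cat >> h.py <<'E'
AX=np.array([0.529,0.081]); TH0=np.radians(-130.3)
def pose(x,y,z,phi):
    c,s=np.cos(phi),np.sin(phi)
    return np.array([x,y,z]),np.array([[0,c,s],[0,s,-c],[-1,0,0.]])
def onpath(a,z,r=0.068):  # finger at clockwise table angle a
    th=TH0-a
    return pose(AX[0]+r*np.cos(th),AX[1]+r*np.sin(th),z,th+np.pi)
def incs(P,nd=2):
    p,R=P[0]; p=p.copy();out=[]
    for q,Q in P[1:]:
        t=np.round(R.T@(q-p)*100,nd); v=np.round((Ro.from_matrix(R.T@Q)).as_rotvec(),3)
        out.append(np.r_[t,v]); p=p+R@(t/100); R=R@Ro.from_rotvec(v).as_matrix()
    return out
def show(P):
    for r in incs(P): print(', '.join('%g'%x for x in r+0.0)+',')
E
python3 - <<'E'
from h import *
s=ctrl.get_state(); p=s['position']; R=Ro.from_rotvec(s['tool_rot']).as_matrix()
P=[(p,R)]
ph0=np.arctan2(R[1,1],R[0,1]); e,_=onpath(0,0.2); ph1=TH0+np.pi
a0,r0=np.arctan2(p[1],p[0]),np.hypot(p[0],p[1]); a1,r1=np.arctan2(e[1],e[0]),np.hypot(e[0],e[1])
print(e,ph0,ph1,a0,a1,r0,r1)
N=14
for k in range(1,N+1):
    u=k/N;a=a0+u*(a1-a0);r=r0+u*(r1-r0)
    P.append(pose(r*np.cos(a),r*np.sin(a),p[2]+u*(0.16-p[2]) if 0 else p[2],ph0+u*(ph1-ph0)))
show(P)
E
```

```text
[0.48501829 0.02913855 0.2       ] -1.1749632403858479 0.8674286382411815 -1.17500338237791 0.06000510345823501 0.6500273439531244 0.48589278836279487
0, -1.42, -5.62, -0.146, 0, 0,
0, -1.09, -5.6, -0.146, 0, 0,
0, -0.78, -5.54, -0.146, 0, 0,
0, -0.47, -5.48, -0.146, 0, 0,
0, -0.17, -5.39, -0.145, 0, 0,
0, 0.11, -5.29, -0.146, 0, 0,
0, 0.38, -5.19, -0.146, 0, 0,
0, 0.65, -5.05, -0.146, 0, 0,
0, 0.9, -4.91, -0.146, 0, 0,
0, 1.13, -4.76, -0.146, 0, 0,
-0.01, 1.35, -4.6, -0.146, 0, 0,
0, 1.55, -4.42, -0.146, 0, 0,
0, 1.75, -4.25, -0.146, 0, 0,
0, 1.92, -4.06, -0.145, 0, 0,
```

>>> step_arm --increments '[0,-1.4,-5.6,-0.146,0,0,0,-1.1,-5.6,-0.146,0,0,0,-0.8,-5.5,-0.146,0,0,0,-0.5,-5.5,-0.146,0,0,0,-0.2,-5.4,-0.146,0,0,0,0.1,-5.3,-0.146,0,0,0,0.4,-5.2,-0.146,0,0,0,0.6,-5.0,-0.146,0,0,0,0.9,-4.9,-0.146,0,0,0,1.1,-4.8,-0.146,0,0,0,1.4,-4.6,-0.146,0,0,0,1.5,-4.4,-0.146,0,0]' --fingers 0 --force 20

```text
time: 2.1
position: [0.5041, -0.0572, 0.2228]
tool_rot: [0.771, 1.429, -0.77]
ft_force: [0.6, 0.8, 0.3]
grip_width: 0.005
```

```bash
cat >> h.py <<'E'
def cur():
    s=ctrl.get_state(); return (np.array(s['position']),Ro.from_rotvec(s['tool_rot']).as_matrix())
def lin(P0,P1,n):
    dr=Ro.from_matrix(P0[1].T@P1[1]).as_rotvec()
    return [(P0[0]+(P1[0]-P0[0])*k/n,P0[1]@Ro.from_rotvec(dr*k/n).as_matrix()) for k in range(1,n+1)]
E
python3 - <<'E'
from h import *
c=cur(); show([c]+lin(c,onpath(0,0.19),4))
E
```

```text
0.82, 0.79, -2.07, -0.071, 0, 0,
0.82, 0.93, -2, -0.072, 0, 0,
0.82, 1.08, -1.94, -0.071, 0.001, 0,
0.82, 1.21, -1.85, -0.071, 0, 0,
```

>>> step_arm --increments '[0.8,0.8,-2.1,-0.071,0,0,0.8,0.9,-2.0,-0.071,0,0,0.8,1.1,-1.9,-0.071,0,0,0.9,1.2,-1.9,-0.071,0,0,0,0,0,0,0,0,0,0,0,0,0,0]'

```text
time: 2.85
position: [0.4854, 0.0268, 0.1896]
tool_rot: [0.556, 1.498, -0.557]
ft_force: [-1.2, -0.4, -0.5]
grip_width: 0.007
```

```bash
python3 - <<'E'
from h import *
a=pic('side','s1.png');b=pic('top','t1.png')
for c in('side','top'):
    for n in('plunger_top','guard','table_axis'): print(c,n,find(c,n))
print(onpath(0,.19)[0],cur()[0])
u,v=proj('side',[0.485,0.029,0.12]).astype(int);print(u,v)
cv2.imwrite('pics/s1c.png',cv2.resize(a[v-80:v+80,u-100:u+100,::-1],None,fx=4,fy=4)[:600])
E
```

```text
side plunger_top [([0.4862, 0.0305, 0.0885], 0.48)]
side guard [([0.4831, 0.0273, 0.1069], 0.66)]
side table_axis [([0.5261, 0.0818, 0.0534], 0.72)]
top plunger_top [([0.383, 0.4511, -0.0003], 0.58)]
top guard []
top table_axis [([0.5288, 0.0838, 0.0556], 0.78)]
[0.48501829 0.02913855 0.19      ] [0.48517284 0.02741506 0.18961542]
303 191
```

View pics/s1c.png

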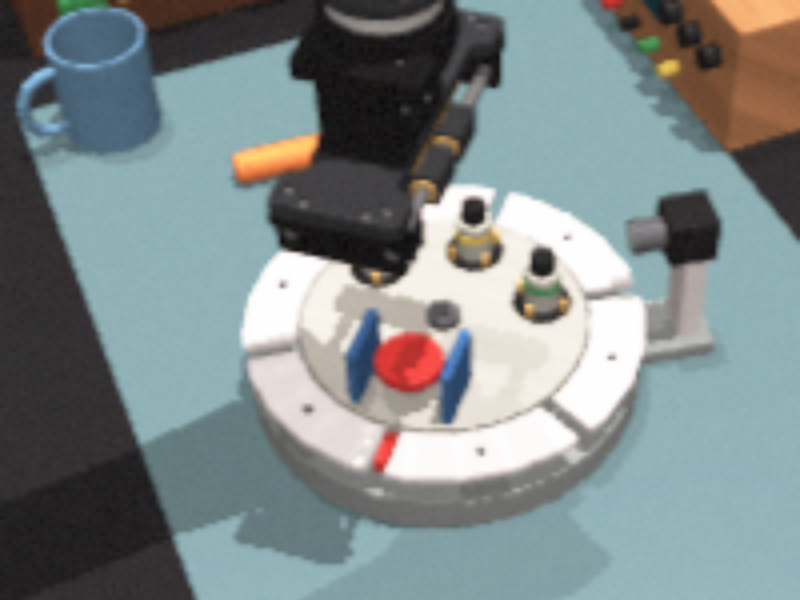

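```bash
python3 - <<'E'
from h import *
o=np.array([303-100,191-80])
p,R=cur()
for d in (0,.02,.05,.07,.1): print(d,(proj('side',p-R[:,0]*d)-o)*4)
for n in ([.485,.029,.09],[.529,.081,.058]): print((proj('side',n)-o)*4)
E
```

```text
0 [399.3380124 246.5304353]
0.02 [397.59711168 222.40331181]
0.05 [394.88454413 184.80986871]
0.07 [393.00496883 158.76085583]
0.1 [390.07192036 118.11177019]
[406.12970508 355.14267557]
[440.15277746 316.04607692]
```

View pics/s1.png

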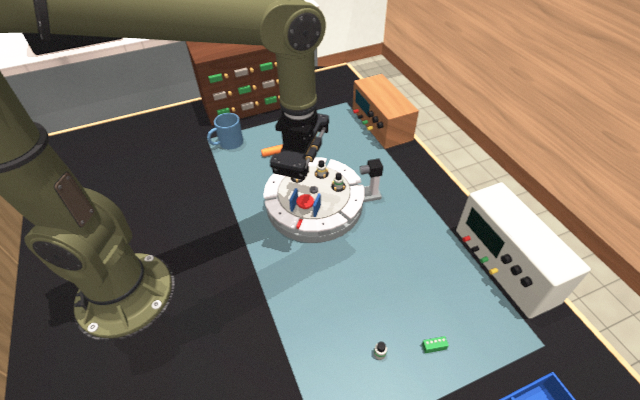

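```bash
python3 - <<'E'
from h import *
o=np.array([303-100,191-80])
p,R=cur()
for sy in(-.095,.095):
  for sz in (-.037,.037): print(sy,sz,(proj('side',p+R@[-.07,sy,sz])-o)*4)
c=cur(); show([c]+lin(c,onpath(0,0.10),4))
E
```

```text
-0.095 -0.037 [269.7684302  257.09030125]
-0.095 0.037 [398.54611768 285.03945124]
0.095 -0.037 [388.22376019  49.80072361]
0.095 0.037 [503.11404187  70.90570987]
2.24, 0.03, -0.03, -0.002, 0, 0,
2.24, 0.03, -0.03, -0.002, 0, 0,
2.24, 0.03, -0.03, -0.001, 0, 0,
2.24, 0.03, -0.04, -0.002, 0, 0,
```

>>> step_arm --increments '[2.2,0,0,0,0,0,2.2,0,0,0,0,0,2.2,0,0,0,0,0,2.0,0,0,0,0,0,0,0,0,0,0,0,0,0,0,0,0,0]'

```text
time: 4.0
position: [0.4856, 0.0278, 0.1043]
tool_rot: [0.556, 1.498, -0.555]
ft_force: [0.4, -0.4, -0.3]
grip_width: 0.006
```

>>> step_arm --increments '[0.7,0,0,0,0,0,0.7,0,0,0,0,0,0.4,0,0,0,0,0,0,0,0,0,0,0,0,0,0,0,0,0]'

```text
time: 4.62
position: [0.4855, 0.0276, 0.086]
tool_rot: [0.555, 1.498, -0.555]
ft_force: [-0.6, -0.9, 5.3]
grip_width: 0.003
```

>>> step_arm --increments '[0.6,0,0,0,0,0,0,0,0,0,0,0,0,0,0,0,0,0]'

```text
time: 5.0
position: [0.4855, 0.0276, 0.0801]
tool_rot: [0.555, 1.498, -0.555]
ft_force: [-0.0, -0.2, 6.8]
grip_width: 0.003
```

```bash
python3 - <<'E'
from h import *
print(ctrl.get_state()['ft_force'])
c=cur(); n=8
show([c]+[onpath(0.08*k,c[0][2]) for k in range(1,n+1)])
print(onpath(.6,.08)[0])
E
```

```text
[-0.00793505 -0.20960271  6.79031569]
0, 0.1, -0.68, 0.074, 0.001, 0,
0, 0.02, -0.54, 0.08, 0, 0,
0, 0.02, -0.55, 0.08, 0, 0,
0, 0.03, -0.54, 0.08, 0, 0,
0, 0.02, -0.54, 0.08, 0, 0,
0, 0.02, -0.55, 0.08, 0, 0,
0, 0.02, -0.54, 0.08, 0, 0,
0, 0.02, -0.54, 0.08, 0, 0,
[0.46341716 0.06303084 0.08      ]
```

>>> step_arm --increments '[0,0.1,-0.7,0.074,0,0,0,0,-0.5,0.08,0,0,0,0,-0.5,0.08,0,0,0,0,-0.5,0.08,0,0,0,0,-0.5,0.08,0,0,0,0,-0.5,0.08,0,0,0,0,-0.5,0.08,0,0,0,0,0,0,0,0]'

```text
time: 6.0
position: [0.4649, 0.0581, 0.0804]
tool_rot: [0.981, 1.337, -0.979]
ft_force: [0.5, -0.1, 5.2]
grip_width: 0.006
```

```bash
cat >> h.py <<'E'
def look(f):
    a=pic('side',f+'s.png')
    b=pic('top',f+'t.png')
    for c in('side','top'):
      for n in('tooth','plunger_top','guard'):
        for d in find(c,n):
            q=np.array(d[0][:2])-AX; print(c,n,d,'r %.3f ang %.3f'%(np.hypot(*q),(TH0-np.arctan2(q[1],q[0]))%(2*np.pi)))
    p=cur()[0]; q=p[:2]-AX
    print('tcp',p,'r',np.hypot(*q),'ang',(TH0-np.arctan2(q[1],q[0]))%(2*np.pi), ctrl.get_state()['ft_force'])
    o=np.hstack([cv2.resize(a[140:250,250:395],None,fx=3,fy=3)[:330,:435],cv2.resize(b[145:260,250:370],None,fx=3,fy=3)[:330]])
    cv2.imwrite('pics/'+f+'.png',o[:,:,::-1])
E
python3 -c "
from h import *
look('a')"
```

```text
side tooth ([0.417, 0.0392, 0.0464], 0.48) r 0.120 ang 0.510
side tooth ([0.5462, 0.1492, 0.0782], 0.28) r 0.070 ang 2.685
side plunger_top ([0.4178, 0.0399, 0.047], 0.46) r 0.119 ang 0.513
side plunger_top ([0.4665, 0.0571, 0.0779], 0.43) r 0.067 ang 0.502
side guard ([0.466, 0.0595, 0.1029], 0.93) r 0.067 ang 0.539
tcp [0.46485704 0.05812124 0.08035479] r 0.0681010783787384 ang 0.5248117803928163 [0.56586803 0.10713078 6.09308541]
```

View pics/a.png

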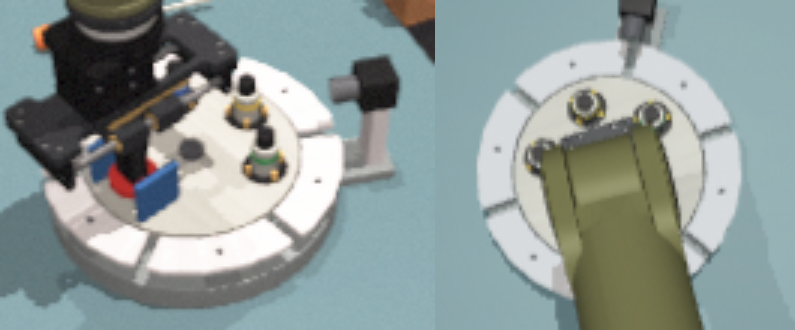

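>>> step_arm --increments '[0,0,-0.5,0.08,0,0,0,0,-0.5,0.08,0,0,0,0,-0.5,0.08,0,0,0,0,-0.5,0.08,0,0,0,0,0,0,0,0]'

```text
time: 7.02
position: [0.461, 0.0777, 0.0803]
tool_rot: [1.22, 1.202, -1.218]
ft_force: [-0.3, -0.4, 6.4]
grip_width: 0.007
```

```bash
python3 -c "
from h import *
look('b')"
```

```text
side tooth ([0.4088, 0.0731, 0.0457], 0.4) r 0.120 ang 0.802
side plunger_top ([0.462, 0.076, 0.0809], 0.61) r 0.067 ang 0.793
side guard ([0.4594, 0.0751, 0.1042], 0.56) r 0.070 ang 0.783
tcp [0.46099269 0.07764637 0.08030007] r 0.06808994603911027 ang 0.8181557821344807 [0.05012968 0.17985194 6.81867856]
```

View pics/b.png

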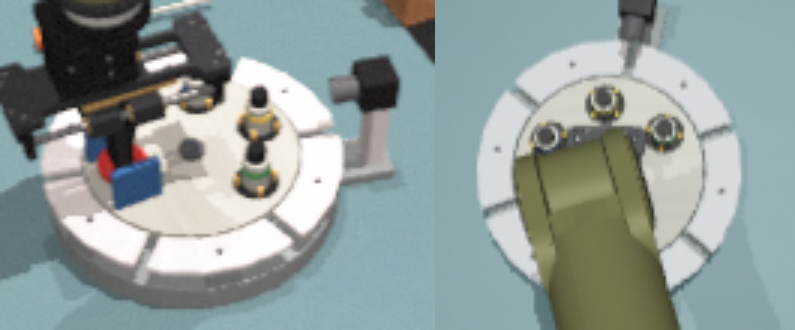

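>>> step_arm --increments '[0.0,0,0,0,0,0,-0.7,0,0,0,0,0,-0.7,0,0,0,0,0,0,0,0,0,0,0]'

```text
time: 7.92
position: [0.4601, 0.0773, 0.0937]
tool_rot: [1.219, 1.203, -1.219]
ft_force: [0.6, 0.2, 0.8]
grip_width: 0.005
```

```bash
python3 -c "
from h import *
print(ctrl.get_state()['ft_force'])
c=cur();print(c[0]);show([c]+[onpath(0.818+0.07*k,.0945) for k in range(1,7)])
print(onpath(1.238,.09)[0])"
```

```text
[0.56089227 0.2030762  0.77991987]
[0.46007176 0.07730136 0.09372277]
-0.08, 0.09, -0.51, 0.008, 0, 0,
0, 0.01, -0.48, 0.07, 0, 0,
0, 0.02, -0.47, 0.07, 0, 0,
0, 0.02, -0.48, 0.07, 0, 0,
0, 0.01, -0.47, 0.07, 0, 0,
0, 0.02, -0.48, 0.07, 0, 0,
[0.4656158  0.10562607 0.09      ]
```

>>> step_arm --increments '[-0.1,0.1,-0.5,0.01,0,0,0,0,-0.5,0.07,0,0,0,0,-0.5,0.07,0,0,0,0,-0.5,0.07,0,0,0,0,0,0,0,0]'

```text
time: 8.55
position: [0.462, 0.0962, 0.0941]
tool_rot: [1.376, 1.09, -1.381]
ft_force: [-1.9, -4.7, 2.6]
grip_width: 0.005
```

```bash
python3 -c "
from h import *
look('c')"
```

```text
side tooth ([0.4083, 0.0766, 0.0462], 0.54) r 0.121 ang 0.831
side plunger_top ([0.4605, 0.0797, 0.0843], 0.52) r 0.069 ang 0.848
side guard ([0.4605, 0.0793, 0.1052], 0.81) r 0.069 ang 0.843
top tooth ([0.6507, 0.4491, 0.0006], 0.37) r 0.388 ang 2.758
top guard ([0.4618, 0.0796, 0.1012], 0.88) r 0.067 ang 0.847
tcp [0.46204945 0.09630243 0.09413776] r 0.06867707603027887 ang 1.0921319503359719 [-1.16213849 -4.45273743  0.34340825]
```

View pics/c.png

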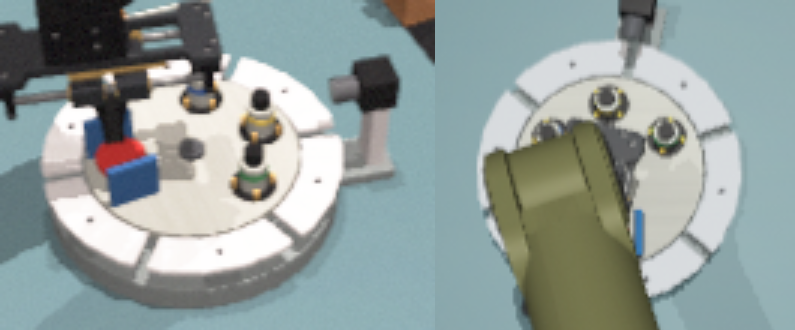

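>>> step_arm --increments '[0,0,-0.25,0.035,0,0,0,0,-0.25,0.035,0,0,0,0,-0.25,0.035,0,0,0,0,0,0,0,0]'

```text
time: 9.45
position: [0.4642, 0.1039, 0.0941]
tool_rot: [1.452, 1.03, -1.455]
ft_force: [-0.8, -4.4, 0.3]
grip_width: 0.005
```

```bash
python3 -c "
from h import *
look('d')"
```

```text
side tooth ([0.4104, 0.093, 0.05], 0.69) r 0.119 ang 0.968
side plunger_top ([0.461, 0.0898, 0.0829], 0.48) r 0.069 ang 0.996
side guard ([0.463, 0.0884, 0.1045], 0.98) r 0.066 ang 0.979
side guard ([0.5966, 0.0745, 0.0791], 0.72) r 0.068 ang 4.105
top guard ([0.4627, 0.0895, 0.1025], 0.58) r 0.067 ang 0.995
tcp [0.46420937 0.10388845 0.09419941] r 0.06871467837924032 ang 1.2070118032932466 [-2.19066156 -5.14990238  0.89920347]
```

>>> step_arm --increments '[0,0,-0.1,0.015,0,0,0,0,-0.1,0.015,0,0,0,0,-0.1,0.015,0,0,0,0,0,0,0,0]'

```text
time: 10.35
position: [0.4652, 0.1066, 0.0942]
tool_rot: [1.484, 1.003, -1.487]
ft_force: [-2.2, -5.0, 0.1]
grip_width: 0.001
```

```bash
python3 -c "
from h import *
look('e')"
```

```text
side tooth ([0.4135, 0.0985, 0.0497], 0.47) r 0.117 ang 1.018
side plunger_top ([0.4647, 0.0919, 0.0855], 0.46) r 0.065 ang 1.035
side guard ([0.4611, 0.0897, 0.1028], 0.68) r 0.068 ang 0.995
top tooth ([0.5546, 0.0175, 0.0782], 0.39) r 0.068 ang 5.197
top guard ([0.4621, 0.0899, 0.1026], 0.74) r 0.067 ang 1.000
tcp [0.46518077 0.1065919  0.09419174] r 0.06875929168653253 ang 1.2488020735399532 [-2.03308243 -5.41627081  0.22896723]
```

View pics/e.png

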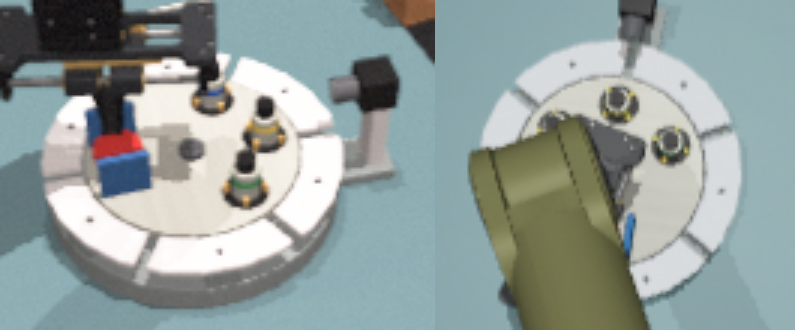

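>>> step_arm --increments '[0,0,-0.1,0.015,0,0,0,0,0,0,0,0,0,0,-0.1,0.015,0,0,0,0,0,0,0,0]'

```text
time: 11.25
position: [0.4667, 0.1097, 0.0944]
tool_rot: [1.507, 0.986, -1.505]
ft_force: [-0.2, -1.0, -1.3]
grip_width: 0.007
```

```bash
python3 -c "
from h import *
look('f')"
```

```text
side tooth ([0.4127, 0.1037, 0.0604], 0.48) r 0.118 ang 1.060
side plunger_top ([0.5985, 0.0682, 0.0776], 0.74) r 0.071 ang 4.191
side plunger_top ([0.4617, 0.0926, 0.089], 0.59) r 0.068 ang 1.038
side plunger_top ([0.5268, 0.0799, 0.0552], 0.37) r 0.002 ang 0.404
side guard ([0.4648, 0.0926, 0.1033], 0.6) r 0.065 ang 1.046
side guard ([0.4105, 0.1031, 0.0531], 0.3) r 0.121 ang 1.052
top tooth ([0.5952, 0.0652, 0.0848], 0.16) r 0.068 ang 4.243
top guard ([0.4631, 0.0974, 0.1028], 0.9) r 0.068 ang 1.111
tcp [0.46665282 0.10965171 0.09464619] r 0.06861553709682648 ang 1.2981967506210914 [ 0.11674079  0.02119146 -0.36938314]
```

View pics/f.png

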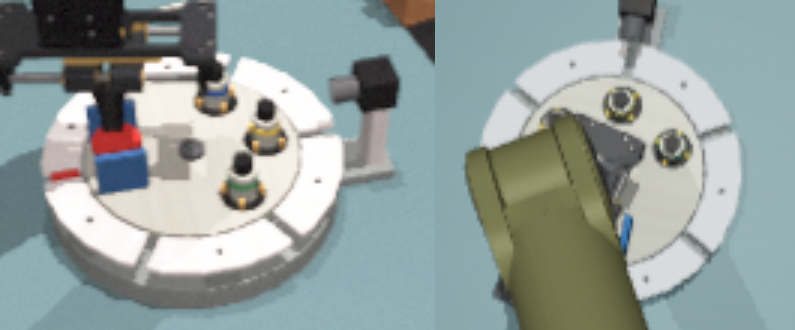

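The red tooth now shows in the ring at (65,175), and the push force has dropped to zero, so the plunger has sprung up. I'll back off the cheek and lift clear.

>>> step_arm --increments '[0,0,0.4,0,0,0,0,0,0.4,0,0,0,-0.5,0,0.3,0,0,0,-2,0,0,0,0,0,-4,0,0,0,0,0,-5,0,0,0,0,0,-5,0,0,0,0,0,0,-3,4,0,0,0,0,-3,4,0,0,0,0,-3,4,0,0,0,0,0,0,0,0,0]'

```text
time: 13.02
position: [0.3468, 0.0304, 0.2348]
tool_rot: [1.462, 1.015, -1.564]
ft_force: [0.1, -0.3, 0.2]
grip_width: 0.005
```

```bash
python3 -c "
from h import *
look('g')"
```

```text
side tooth ([0.4108, 0.1042, 0.0579], 0.56) r 0.120 ang 1.061
side plunger_top ([0.551, 0.3387, 0.0013], 0.72) r 0.259 ang 2.523
side plunger_top ([0.4659, 0.0956, 0.0909], 0.56) r 0.065 ang 1.095
side guard ([0.6434, 0.4506, -0.0016], 0.23) r 0.387 ang 2.738
top tooth ([0.4105, 0.1008, 0.0536], 0.73) r 0.120 ang 1.033
top plunger_top ([0.4604, 0.0958, 0.0878], 0.57) r 0.070 ang 1.080
top guard ([0.4893, -0.3758, 0.0214], 0.41) r 0.459 ang 5.667
tcp [0.34880133 0.03158255 0.23679878] r 0.18685193394149266 ang 0.5997703240259149 [ 0.12778153 -0.07083188  0.23009572]
```

View pics/g.png

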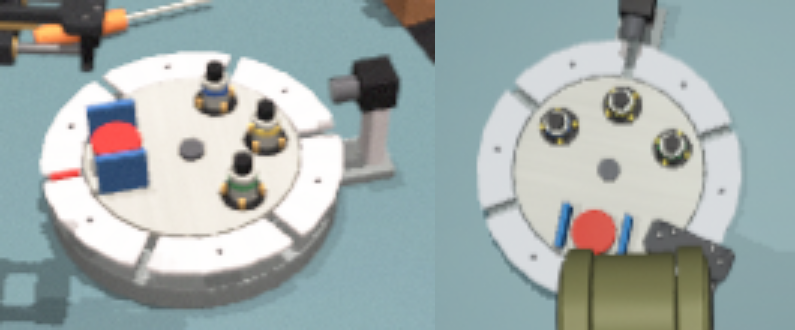

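View pics/gs.png

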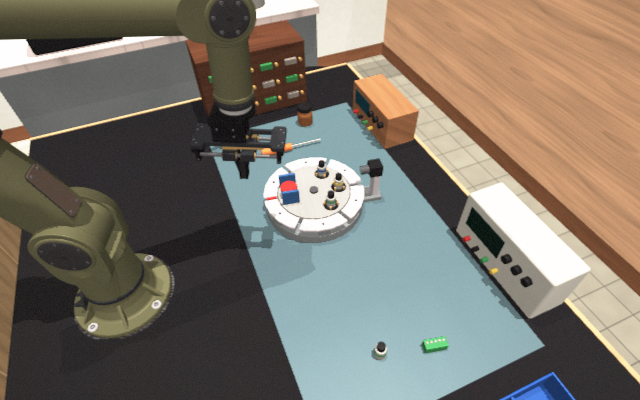

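>>> step_arm --increments '[0,0,0,0,0,0,0,0,0,0,0,0,0,0,0,0,0,0]'

```text
time: 13.8
position: [0.3483, 0.0313, 0.2362]
tool_rot: [1.462, 1.014, -1.56]
ft_force: [-0.3, -0.4, -0.2]
grip_width: 0.007
```

```bash
python3 -c "
from h import *
s=ctrl.get_state();print(s['time'],s['position'],np.abs(s['qd']).max(),s['ft_force'])
ctrl.close_job()"
```

```text
13.8 [0.34825009 0.03125743 0.23617465] 0.001979945836228808 [-0.32681449 -0.39111033 -0.21329687]
the job is handed in; nothing more can be done
```

The turntable now stands at the next hole with the plunger sprung up into it. I handed the job in at 13.8 s, and no verdict was reported.

**What I did:** With the fingers shut, I pressed the plunger in about 9.5 mm (6.8 N). I turned the table clockwise to about 0.8 rad with the plunger held in. Then I lifted the fingertip off it and pushed a guard cheek in steps of a few millimetres, down to 1 mm, until the tooth sprang into the hole. After that I backed off and lifted the hand clear.

**Last checks:**
- **Table angle:** the tooth measured 1.061 rad in the side view and 1.033 rad in the top view, against a target of 1.047.
- **Plunger:** its top was 88–91 mm above the bench, so it is sprung up. Its own angle readings, 1.08–1.095 rad, were slightly higher than the tooth's. I put this down to measurement error, because the tooth is visibly in the hole.
- **Sensors and bench:** all three sensors are upright in their nests. The other things look unmoved where visible, but I judged both from the pictures and did not measure them. The mug is hidden behind the hand in the final side picture; the hand stayed about 0.15 m above its height there.
- **Hand:** it is clear of everything at 0.236 m height, at rest, with near-zero force. The last retreat move ended at the edge of the arm's reach, so the arm stopped short of the commanded pose and is slightly tilted.

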